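# Tip a vacuum nipple into the catch tray with the jog stick

## Robot

A 7-joint arm with a two-finger parallel gripper is mounted at the origin on the work surface. World frame = base frame: x ahead of the robot, y to its left, z up, the work surface at z = 0. Lengths are in m, angles in rad, forces in N, time in s.
With the tool pointing down it reaches from about 0.4 to 0.85 m from the base axis. Payload 4.5 kg.
Tool frame: the origin (TCP) lies at the very end of the fingers, on their centre line; the grasp point (between the pads) lies 19 mm behind it; z points along the fingers, y is the line along which they close (so a half turn about z gives the same grasp; the last joint's range is limited). The gripper opens to 85 mm and grips with 20 to 120 N. Pads are 22 mm wide; open, the fingers measure 114 mm over their backs; the gripper's body (76 mm by 85 mm) begins 54 mm behind the grasp point. The pads swing forward as they close: fully open they stand 13 mm farther back than shut.
Start: joints at [1.318, 0.689, -0.195, 1.565, 0.157, 0.902, -0.215], TCP at [0.177, -0.599, 0.231] pointing down, gripper open.
Joint ranges: [-3.01, 3.01], [-0.46, 2.08], [-1.47, 1.51], [0.13, 2.56], [-1, 4.14], [0.04, 2.09], [-2.66, 2.66]. Speed limits (rad/s): [2.57, 2.57, 3.14, 3.14, 3.14, 3.14, 3.14].

## Interface

Orientations are given as a rotation vector (axis times angle).
In Python, from workcell import bot, viewer, hand_in gives the robot as it stands (bot), with the cameras (viewer) and the job as plain functions.
- The arm moves only by the shell command python3 nudge.py FILE [OPENING] [FORCE], which reads ROWS from the file FILE. ROWS is a JSON object with one list for each field, all of the same length, 1 to 10, a row being the entries at one place: x, y, z (the shift in m), wx, wy, wz (a rotation vector in rad); each row shifts and turns the commanded pose from where the row before left it, along the tool's axes as they then stand; what a row does not reach is not made up. A row lasts 1/12 s, in which the tool goes at most 0.0417 m and 0.125 rad, less where a joint would pass 70% of its speed; a pose out of reach is approached as far as the arm can. OPENING is the opening from 0.0 (shut) to 1.0 (fully open), set as the command begins (- or left out keeps the last). The fingers move at their own pace and stop on an object; FORCE is the grip in N (left out, the last holds). Time passes only in rows, so rows that do not move let the fingers close. It prints the time, the measured TCP pose, the force, the opening and the grip force at its end. Input that does not fit is refused with a message, and nothing moves.
- bot.observe(): the state, without advancing time (a new reading comes with each control period).
- viewer.capture(name): name is "scene" or "top" or "wrist"; returns a dict with "img" (384x512x3 uint8, red, green, blue), "intrinsics" (3x3 intrinsics, pixels), "distortion" ([k1, k2, p1, p2, k3] as OpenCV has them; the pictures are not rectified), "rvec" (rotation vector, rad) and "tvec" (3), from world to camera coordinates, as OpenCV has them; the wrist camera has in their place "mount" (4x4, takes a point from camera to tool coordinates, whose origin is the TCP and whose axes are the flange's). Camera axes: x right, y down, z forward; pixel columns grow to the right and rows downward; lengths in m; the calibration is good to about 2 mm. A picture is of the moment at which its call begins: read the wrist's pose just before it. There is no depth.
- hand_in(): hands the job in; it is judged then, once.
The state is a dict: "time_s": time; "q": joint angles; "qd": joint speeds; "joint_efforts": joint torques, N m; "eef_pos": TCP position; "tool_rot": TCP orientation; "ft_force": force on the tool from outside, world axes, zero at the start; "moment": the same for the moment, N m; "gripper_width": opening from 0.0 (shut) to 1.0 (fully open); "finger_force": force on a finger pad.
Only numpy, scipy, OpenCV 4.12 (cv2) and the standard library are available. Lean on these libraries where they do the work, as an engineer would, in place of code of your own. Each camera call takes 0.05 s, during which the arm holds its last target. There are 200 camera calls.

## Task

Push the steel catch tray across the bench until its side stands flat against the tipper's base, on the side where it already is, and lay the flanged pipe piece from its rest in the middle of the tipper's trough, across it, and let go. Then lean the spring-centred stick towards the tray's side and hold it there until the piece has rolled into the tray, and let the stick spring back to the centre, with the tray still at the tipper. Leave the other things on the bench alone.

Things in the scene. Friction and masses are not known exactly. Their poses are not given: they have to be found in the camera images.
- tipper: tipping unit, fixed: cream base 120 x 120 mm, 50 mm high with a steel trough on two uprights (outer faces at x = +-77 mm, 112 mm high). Origin: centre of the underside; x along the trough's hinge, away from the robot; y left. The tray belongs against the +y or -y face of the base (60 mm from the origin), its centre then 140 mm from the origin, x near 0, under the trough's end, which clears it.
- trough (a point): lowest line of the trough, at its middle, on the hinge line, 95 mm above the bench; x along the hinge, z up when level. Trough: 124 mm wide inside between two walls (across x, 30 mm higher than this point), 170 mm long in y, both y ends open; the floor rises 0.14 rad from the middle to both ends, so a round piece lying along x stays in the middle while level.
- cradle (a joint): angle of the trough in rad: 0 level, positive = +y end down, negative = -y end down; it follows the stick at 0.7 times the stick's angle (0.42 at most). A piece in the middle stays until the trough has passed 0.14 rad and rolls out over the low end beyond about 0.2 rad.
- stick_foot (a point): pivot of the stick, centre of the top of the stick box: a cream box 90 (x) x 110 (y) x 50 mm, fixed between the robot and the tipper; x away from the robot, y left. A soft-looking boot 17 mm high surrounds the foot (no obstacle).
- stick_knob (a point): centre of the black ball knob (32 mm in diameter) on top of the stick, 105 mm from the pivot; the bare steel shaft below it is 12 mm in diameter. Axes turn with the stick.
- stick (a joint): lean of the stick in rad, -0.6 to 0.6: 0 upright (centre), positive = leaning to the box's +y (left), negative = to -y (right); it leans only along the box's y. A spring of 1.2 N m/rad centres it (about 7 N at the knob at full lean). Leaning it lowers the trough's end on the same side.
- tray: loose stainless catch tray, 180 (x) x 160 (y) x 50 mm high outside, walls 6 mm, floor 6 mm, about 0.7 kg, open on top, standing on the bench to the left or to the right of the tipper, 30 to 90 mm clear of it and roughly parallel to it. Origin: centre of the underside.
- nipple: loose aluminium vacuum nipple (flanged pipe piece), 100 mm long along its own x: tube 32 mm in diameter with a flange 54 mm in diameter and 12 mm thick at each end, about 0.3 kg. Origin at its middle, on the axis. It starts lying level in its rest, its axis 35 mm above the bench; 76 mm of bare tube between the flanges.
- rest: grey plastic rest for the nipple, fixed: plate 120 (x) x 80 mm, 8 mm thick, with four small ridges 5 mm high under the flanges; on the other side of the tipper from the tray. Origin: centre of the underside; the nipple lies along its x.
- flange: blank steel flange, a flat disc 70 mm in diameter and 13 mm thick, lying loose in front of the tray (robot's side), 15 to 50 mm from it; bystander; origin at the centre of its underside
- beaker: open glass beaker, 70 mm across, 90 mm tall, standing loose in front of the rest (robot's side), about 40 mm from it; bystander; origin at the centre of its foot

How it is judged:
By the outcome, as a careful person would: the job done as asked, in the order asked, and still so for the second after the job is handed in, with the robot touching nothing.
It also fails if it takes over 54 s, if anything falls off the work surface, if the arm or the gripper's body presses on something with over 40 N, if the wrist force passes 120 N, or if a joint passes its speed limit or range.

## Working session

There is one attempt and no reset: what is moved stays moved. The work goes in short steps, Python scripts to look and compute and a shell command to move; the robot and the scene stay as the last step left them, time stands still between calls to the robot, and variables do not carry over. Pictures are saved under pics/ and viewed, at most 10 in all, crops included, and the job is handed in when it is done.

```bash
ls; mkdir -p pics; python3 - <<'E'
from workcell import bot, viewer, hand_in
import cv2,numpy as np
s=bot.observe();print({k:np.round(v,3).tolist() for k,v in s.items()})
for n in ["scene","top"]:
    c=viewer.capture(n);cv2.imwrite(f"pics/{n}.png",cv2.resize(c["img"][:,:,::-1],(800,600),interpolation=cv2.INTER_CUBIC))
    print(n,c["intrinsics"],c["distortion"],c["rvec"],c["tvec"])
    np.savez(f"{n}.npz",**{k:v for k,v in c.items()})
E
```

```text
nudge.py
pics
workcell.py
{'time_s': 0.0, 'q': [1.318, 0.69, -0.195, 1.566, 0.157, 0.903, -0.215], 'qd': [0.002, -0.001, -0.001, 0.0, -0.001, -0.001, -0.001], 'joint_efforts': [0.0, -53.961, -1.267, -15.854, 0.009, 0.01, -0.0], 'eef_pos': [0.177, -0.599, 0.23], 'tool_rot': [-3.107, -0.449, 0.001], 'ft_force': [-0.124, -0.118, 0.832], 'moment': [0.013, 0.047, -0.026], 'finger_force': 0.0, 'gripper_width': 1.0}
scene [[439.31519714   0.         258.53584002]
 [  0.         439.31519714 191.70440276]
 [  0.           0.           1.        ]] [-0.14907915  0.          0.          0.          0.        ] [ 1.95052577  1.67620723 -0.57982469] [-0.11080885 -0.36216525  1.26999718]
top [[415.92895258   0.         256.39943839]
 [  0.         415.92895258 193.46420905]
 [  0.           0.           1.        ]] [0.04024943 0.         0.         0.         0.        ] [ 2.10866046 -2.16540184  0.15819779] [0.0361835  0.5543058  1.04494984]
```

View pics/scene.png

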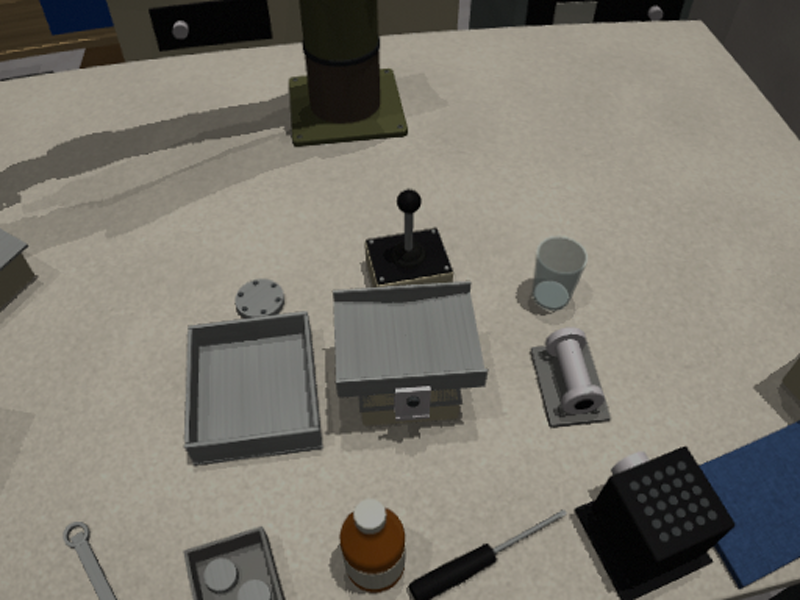

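View pics/top.png

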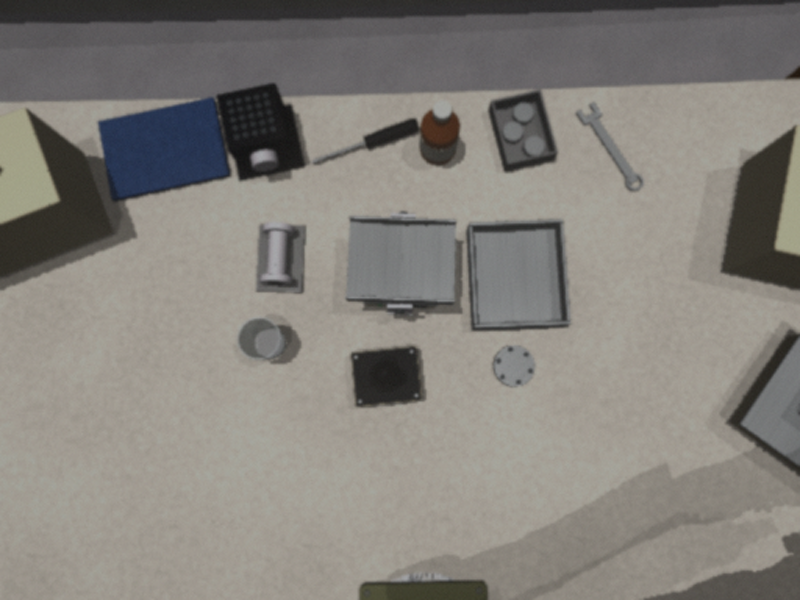

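The scene view shows the tray to the robot's right (-y), with the blank flange in front of it. The nipple and beaker are on the left (+y), and the stick is upright. I'll enlarge the top view to measure.

```bash
cat > h.py <<'E'
import numpy as np,cv2
def load(n): return np.load(n+".npz")
def px2w(c,uv,z):
    """pixels (512x384) -> world points on the plane(s) at height z"""
    uv=np.array(uv,float).reshape(-1,1,2); z=np.broadcast_to(z,len(uv))
    d=cv2.undistortPoints(uv,c["intrinsics"],c["distortion"]).reshape(-1,2)
    R=cv2.Rodrigues(c["rvec"])[0]; o=-R.T@np.ravel(c["tvec"])
    r=np.c_[d,np.ones(len(d))]@R
    return o+r*((z-o[2])/r[:,2])[:,None]
def w2px(c,p): return cv2.projectPoints(np.array(p,float).reshape(-1,1,3),c["rvec"],c["tvec"],c["intrinsics"],c["distortion"])[0].reshape(-1,2)
E
python3 - <<'E'
from h import *
c=load("top");cv2.imwrite("pics/topc.png",cv2.convertScaleAbs(cv2.resize(c["img"][125:275,150:370,::-1],None,fx=3.6,fy=3.6,interpolation=cv2.INTER_CUBIC),alpha=1.4))
E
```

```text
(no output)
```

View pics/topc.png

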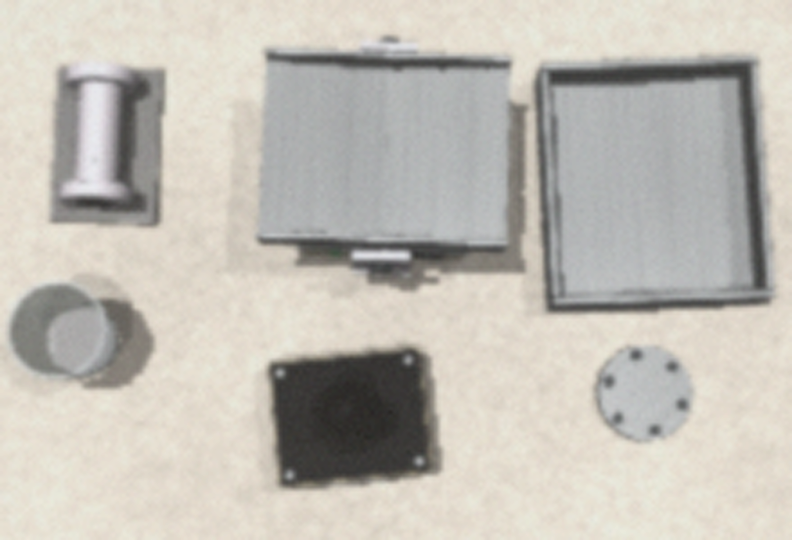

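The crop shows the tray rim corners at about (540,68), (758,60), (774,297) and (551,306). The trough spans (266,50) to (508,245), the box screws are around (349,417), and the nipple runs from (100,72) to (96,192).

```bash
python3 - <<'E'
from h import *
np.set_printoptions(precision=4,suppress=True)
c=load("top")
def f(n,pts,z):
    w=px2w(c,(np.array(pts,float)+.5)/3.6-.5+[150,125],z)[:,:2]
    e=np.roll(w,-1,0)-w
    print(n,w.tolist() if 0 else w.round(4).tolist(),"mean",w.mean(0),"len",np.hypot(*e.T),"ang",np.degrees(np.arctan2(e[:,1],e[:,0])))
f("tray",[(540,68),(758,60),(774,297),(551,306)],.05)
f("trough",[(266,50),(511,60),(508,245),(260,240)],.125)
f("upr",[(388,46),(381,258)],.112)
f("screws",[(280,373),(408,359),(419,461),(290,475)],.05)
f("rest",[(57,66),(166,68),(160,224),(50,222)],.008)
f("nip",[(100,72),(96,192)],.060)
f("flange",[(644,393)],.013)
f("beakerrim",[(58,330)],.09); f("foot",[(82,342)],.004)
s=load("scene")
print("knob",px2w(s,[(409*.64,201*.64)],.155))
f("knobtop",[(345,415)],.155)
E
```

```text
tray [[0.6845, -0.0963], [0.6857, -0.2558], [0.5108, -0.2561], [0.5085, -0.0969]] mean [ 0.5974 -0.1763] len [0.1595 0.1749 0.1592 0.176 ] ang [ -89.5625 -179.9052   90.8203    0.1843]
trough [[0.6817, 0.0986], [0.6698, -0.0689], [0.5419, -0.062], [0.5498, 0.1044]] mean [0.6108 0.018 ] len [0.1679 0.1281 0.1666 0.132 ] ang [-94.0494 176.8985  87.2645  -2.5562]
upr [[0.686, 0.0149], [0.5373, 0.0235]] mean [0.6117 0.0192] len [0.1489 0.1489] ang [176.6695  -3.3305]
screws [[0.4657, 0.0981], [0.4732, 0.0066], [0.4011, 0.0009], [0.3937, 0.0921]] mean [0.4334 0.0494] len [0.0918 0.0724 0.0915 0.0722] ang [ -85.2907 -175.4703   94.6222    4.7786]
rest [[0.7081, 0.2683], [0.7043, 0.185], [0.5833, 0.19], [0.5871, 0.2727]] mean [0.6457 0.229 ] len [0.0834 0.1211 0.0828 0.1211] ang [-92.6121 177.6304  87.3838  -2.1011]
nip [[0.6877, 0.2251], [0.5987, 0.2278]] mean [0.6432 0.2265] len [0.089 0.089] ang [178.2846  -1.7154]
flange [[0.4468, -0.166]] mean [ 0.4468 -0.166 ] len [0.] ang [0.]
beakerrim [[0.4965, 0.2475]] mean [0.4965 0.2475] len [0.] ang [0.]
foot [[0.4962, 0.249]] mean [0.4962 0.249 ] len [0.] ang [0.]
knob [[0.434  0.0519 0.155 ]]
knobtop [[0.43, 0.0488]] mean [0.43   0.0488] len [0.] ang [0.]
```

```bash
python3 - <<'E'
from h import *
c=load("top")
print(px2w(c,np.array([(722,272),(752,180),(732,398),(798,465),(790,332)])*.64,0).round(3))
s=load("scene");print(px2w(s,np.array([(37,275),(10,312)])*.64,0).round(3))
print(px2w(s,np.array([(28,246)])*.64,.08).round(3))
E
cat >> h.py <<'E'
def to(target,yaw=None):
    """tool-axis offset from the measured pose to a world target, and turn rz to a yaw of tool x"""
    from workcell import bot, viewer, hand_in
    from scipy.spatial.transform import Rotation as Ro
    s=bot.observe(); R=Ro.from_rotvec(s["tool_rot"]); x=R.as_matrix()[:,0]; y=np.arctan2(x[1],x[0])
    print("t",round(s["time_s"],2),"pos",np.round(s["eef_pos"],4),"yaw",round(y,4),"z",R.as_matrix()[:,2].round(3),"d_tool",R.inv().apply(np.array(target)-s["eef_pos"]).round(4),
      "rz",None if yaw is None else round(-(yaw-y),4),"q",np.round(s["q"],2),"F",np.round(s["ft_force"],1),"w",round(float(s["gripper_width"]),3))
E
echo '{"x": [0, 0, 0, 0, 0, 0, 0, 0, 0, 0], "y": [0, 0, 0, 0, 0, 0, 0, 0, 0, 0], "z": [-0.007, -0.007, -0.007, -0.007, -0.007, -0.007, -0.007, -0.007, -0.007, -0.007], "wx": [0, 0, 0, 0, 0, 0, 0, 0, 0, 0], "wy": [0, 0, 0, 0, 0, 0, 0, 0, 0, 0], "wz": [-0.1228, -0.1228, -0.1228, -0.1228, -0.1228, -0.1228, -0.1228, -0.1228, -0.1228, -0.1228]}' > path.dat && python3 nudge.py path.dat 1.0
python3 -c "
from h import *
to([.38,-.34,.30],1.515)"
```

```text
time_s: 0.93
eef_pos: [0.1765, -0.5992, 0.3011]
tool_rot: [-2.276, -2.164, -0.0]
ft_force: [0.2, 0.4, -0.3]
gripper_width: 0.996
finger_force: 0.0
t 0.93 pos [ 0.1765 -0.5992  0.3011] yaw 1.5207 z [-0.001  0.001 -1.   ] d_tool [0.2691 0.1903 0.0013] rz 0.0057 q [ 1.51  0.66 -0.56  1.46  0.37  1.13  0.83] F [ 0.2  0.4 -0.3] w 0.996
```

```bash
echo '{"x": [0.027, 0.027, 0.027, 0.027, 0.027, 0.027, 0.027, 0.027, 0.027, 0.027], "y": [0.019, 0.019, 0.019, 0.019, 0.019, 0.019, 0.019, 0.019, 0.019, 0.019], "z": [0, 0, 0, 0, 0, 0, 0, 0, 0, 0], "wx": [0, 0, 0, 0, 0, 0, 0, 0, 0, 0], "wy": [0, 0, 0, 0, 0, 0, 0, 0, 0, 0], "wz": [0, 0, 0, 0, 0, 0, 0, 0, 0, 0]}' > path.dat && python3 nudge.py path.dat
python3 -c "
from h import *
to([.593,-.305,.20],1.515)"
```

```text
time_s: 1.77
eef_pos: [0.382, -0.3391, 0.3011]
tool_rot: [-2.283, -2.158, 0.001]
ft_force: [0.7, -0.3, -0.6]
gripper_width: 0.999
finger_force: 0.0
t 1.77 pos [ 0.382  -0.3391  0.3011] yaw 1.5146 z [-0.001  0.    -1.   ] d_tool [0.0459 0.2088 0.1009] rz -0.0004 q [ 1.01  0.5  -0.59  1.8   0.33  0.95  0.23] F [ 0.7 -0.3 -0.6] w 0.999
```

```bash
echo '{"x": [0.0066, 0.0066, 0.0066, 0.0066, 0.0066, 0.0066, 0.0066, 0, 0, 0], "y": [0.03, 0.03, 0.03, 0.03, 0.03, 0.03, 0.03, 0, 0, 0], "z": [0.0144, 0.0144, 0.0144, 0.0144, 0.0144, 0.0144, 0.0144, 0.04, 0.04, 0.04], "wx": [0, 0, 0, 0, 0, 0, 0, 0, 0, 0], "wy": [0, 0, 0, 0, 0, 0, 0, 0, 0, 0], "wz": [0, 0, 0, 0, 0, 0, 0, 0, 0, 0]}' > path.dat && python3 nudge.py path.dat
echo '{"x": [0, 0, 0], "y": [0, 0, 0], "z": [0.035, 0.02, 0], "wx": [0, 0, 0], "wy": [0, 0, 0], "wz": [0, 0, 0]}' > path.dat && python3 nudge.py path.dat
python3 - <<'E'
from h import *
from workcell import bot, viewer, hand_in
to([.597-.0027,-.256-.011,.022],1.515)
c=viewer.capture("top");cv2.imwrite("pics/t2.png",cv2.resize(c["img"][:,230:,::-1],None,fx=2,fy=2))
E
```

```text
time_s: 2.6
eef_pos: [0.5943, -0.3057, 0.0787]
tool_rot: [2.282, 2.159, 0.0]
ft_force: [-0.3, -1.3, 0.0]
gripper_width: 1.0
finger_force: 0.0
time_s: 2.85
eef_pos: [0.5895, -0.3047, 0.0197]
tool_rot: [-2.275, -2.153, 0.008]
ft_force: [-0.3, 0.6, 0.2]
gripper_width: 1.003
finger_force: 0.0
t 2.85 pos [ 0.5895 -0.3047  0.0197] yaw 1.5155 z [-0.01   0.003 -1.   ] d_tool [ 0.0379  0.0027 -0.0023] rz 0.0005 q [ 0.61  1.04 -0.39  1.54  0.55  0.68 -0.1 ] F [-0.3  0.6  0.2] w 1.003
```

View pics/t2.png

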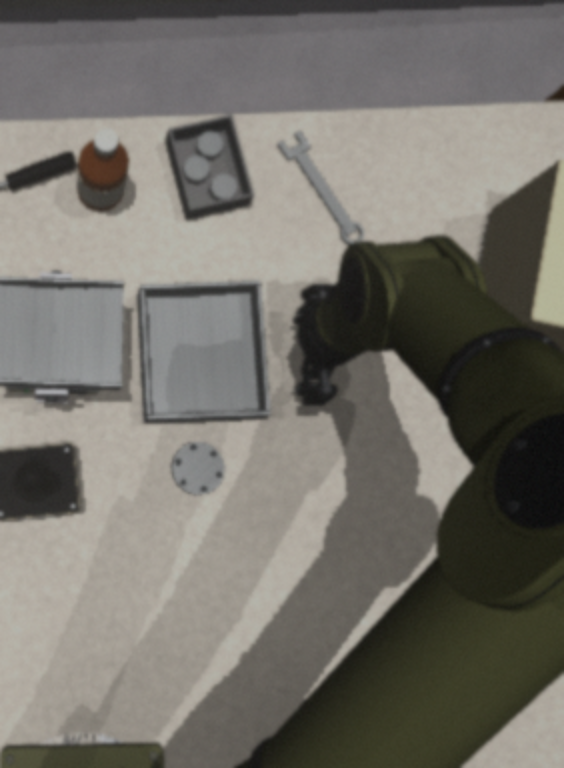

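The picture shows the tray untouched (140–268, 285–420) and both fingers just to its right. I'll start the push.

```bash
echo '{"x": [0.015, 0.01, 0.006, 0.006, 0.008, 0.008, 0.008, 0.008, 0.008, 0.005], "y": [0, 0, 0, 0, 0, 0, 0, 0, 0, 0], "z": [0, 0, 0, 0, 0, 0, 0, 0, 0, 0], "wx": [0, 0, 0, 0, 0, 0, 0, 0, 0, 0], "wy": [0, 0, 0, 0, 0, 0, 0, 0, 0, 0], "wz": [0, 0, 0, 0, 0, 0, 0, 0, 0, 0]}' > path.dat && python3 nudge.py path.dat
python3 -c "
from h import *
to([.598,-.212,.02],1.515)"
```

```text
time_s: 3.73
eef_pos: [0.5986, -0.2282, 0.027]
tool_rot: [2.282, 2.152, -0.006]
ft_force: [-0.8, -6.4, 3.4]
gripper_width: 1.0
finger_force: 3.7
t 3.73 pos [ 0.5986 -0.2282  0.027 ] yaw 1.5124 z [ 0.001 -0.006 -1.   ] d_tool [ 0.0162 -0.0016  0.0069] rz -0.0026 q [ 0.48  1.   -0.36  1.63  0.56  0.61 -0.25] F [-0.8 -6.4  3.4] w 1.0
```

```bash
for i in 1; do echo '{"x": [0.005, 0.004, 0.003, 0.002], "y": [0, 0, 0, 0], "z": [0, 0, 0, 0], "wx": [0, 0, 0, 0], "wy": [0, 0, 0, 0], "wz": [0, 0, 0, 0]}' > path.dat && python3 nudge.py path.dat; echo '{"x": [0.002, 0], "y": [0, 0], "z": [0, 0], "wx": [0, 0], "wy": [0, 0], "wz": [0, 0]}' > path.dat && python3 nudge.py path.dat; done
python3 -c "
from h import *
to([.598,-.212,.02],1.515)"
```

```text
time_s: 4.07
eef_pos: [0.5994, -0.2151, 0.027]
tool_rot: [2.282, 2.151, -0.006]
ft_force: [-0.9, -8.2, 3.5]
gripper_width: 1.003
finger_force: 3.9
time_s: 4.23
eef_pos: [0.5995, -0.2129, 0.027]
tool_rot: [2.282, 2.151, -0.006]
ft_force: [-1.3, -5.3, 2.6]
gripper_width: 0.998
finger_force: 3.1
t 4.23 pos [ 0.5995 -0.2129  0.027 ] yaw 1.5119 z [ 0.001 -0.007 -1.   ] d_tool [ 0.0008 -0.0015  0.007 ] rz -0.0031 q [ 0.46  1.   -0.35  1.65  0.55  0.6  -0.27] F [-1.3 -5.3  2.6] w 0.998
```

```bash
echo '{"x": [0.002, 0.002, 0], "y": [0, 0, 0], "z": [0, 0, 0], "wx": [0, 0, 0], "wy": [0, 0, 0], "wz": [0, 0, 0]}' > path.dat && python3 nudge.py path.dat; echo '{"x": [0.002, 0.001, 0], "y": [0, 0, 0], "z": [0, 0, 0], "wx": [0, 0, 0], "wy": [0, 0, 0], "wz": [0, 0, 0]}' > path.dat && python3 nudge.py path.dat;echo '{"x": [0.002, 0], "y": [0, 0], "z": [0, 0], "wx": [0, 0], "wy": [0, 0], "wz": [0, 0]}' > path.dat && python3 nudge.py path.dat

```

```text
time_s: 4.48
eef_pos: [0.5996, -0.2105, 0.027]
tool_rot: [2.282, 2.149, -0.008]
ft_force: [-0.8, -8.5, 3.1]
gripper_width: 0.998
finger_force: 4.3
time_s: 4.73
eef_pos: [0.5994, -0.2104, 0.027]
tool_rot: [2.282, 2.146, -0.012]
ft_force: [-0.6, -13.5, 3.2]
gripper_width: 1.001
finger_force: 6.4
time_s: 4.9
eef_pos: [0.5991, -0.2103, 0.027]
tool_rot: [2.282, 2.144, -0.016]
ft_force: [-0.7, -15.4, 2.9]
gripper_width: 1.002
finger_force: 7.7
```

The tray has stopped against the base. I'll press a little harder to square it, then back off and lift.

```bash
echo '{"x": [0.002, 0.002, 0], "y": [0, 0, 0], "z": [0, 0, 0], "wx": [0, 0, 0], "wy": [0, 0, 0], "wz": [0, 0, 0]}' > path.dat && python3 nudge.py path.dat; echo '{"x": [-0.008, -0.01, -0.015, -0.02, 0, 0, 0, 0, 0, 0], "y": [0, 0, 0, 0, 0, 0, 0, 0, 0, 0], "z": [0, 0, 0, -0.01, -0.03, -0.04, -0.04, -0.04, -0.04, -0.02], "wx": [0, 0, 0, 0, 0, 0, 0, 0, 0, 0], "wy": [0, 0, 0, 0, 0, 0, 0, 0, 0, 0], "wz": [0, 0, 0, 0, 0, 0, 0, 0, 0, 0]}' > path.dat && python3 nudge.py path.dat
python3 - <<'E'
from h import *
from workcell import bot, viewer, hand_in
to([.643,.2265,.26],-.035)
c=viewer.capture("top");np.savez("top2.npz",**c);cv2.imwrite("pics/t3.png",cv2.convertScaleAbs(cv2.resize(c["img"][125:275,150:370,::-1],None,fx=3.6,fy=3.6,interpolation=cv2.INTER_CUBIC),alpha=1.4))
E
```

```text
time_s: 5.15
eef_pos: [0.599, -0.2103, 0.0271]
tool_rot: [2.281, 2.14, -0.021]
ft_force: [-0.7, -21.6, 0.9]
gripper_width: 0.999
finger_force: 10.7
time_s: 5.98
eef_pos: [0.5996, -0.2475, 0.2515]
tool_rot: [2.277, 2.155, 0.009]
ft_force: [0.8, -0.9, -0.1]
gripper_width: 1.004
finger_force: 0.0
t 5.98 pos [ 0.5996 -0.2475  0.2515] yaw 1.5159 z [ 0.008 -0.001 -1.   ] d_tool [ 0.4757  0.0174 -0.0085] rz 1.5509 q [ 0.59  0.73 -0.51  1.46  0.39  1.04 -0.07] F [ 0.8 -0.9 -0.1] w 1.004
```

View pics/t3.png

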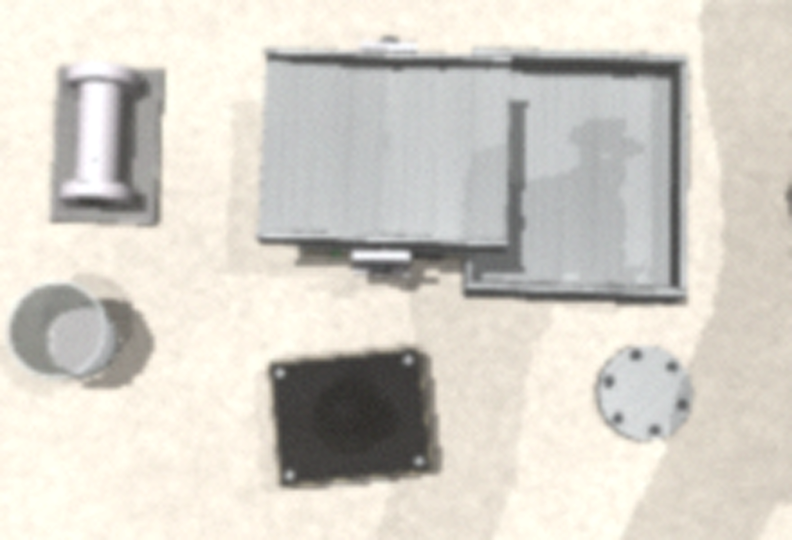

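The tray is now flush, with its rim edge (687,58)–(685,297) parallel to the trough. The flange hasn't moved. For the nipple I'll use the half-turn grasp, which keeps more of joint 7's range free.

```bash
echo '{"x": [0, 0, 0, 0, 0, 0, 0, 0, 0, 0], "y": [0, 0, 0, 0, 0, 0, 0, 0, 0, 0], "z": [-0.001, -0.001, -0.001, -0.001, -0.001, -0.001, -0.001, -0.001, -0.001, -0.001], "wx": [0, 0, 0, 0, 0, 0, 0, 0, 0, 0], "wy": [0, 0, 0, 0, 0, 0, 0, 0, 0, 0], "wz": [-0.1223, -0.1223, -0.1223, -0.1223, -0.1223, -0.1223, -0.1223, -0.1223, -0.1223, -0.1223]}' > path.dat && python3 nudge.py path.dat
echo '{"x": [0, 0, 0, 0], "y": [0, 0, 0, 0], "z": [0, 0, 0, 0], "wx": [0, 0, 0, 0], "wy": [0, 0, 0, 0], "wz": [-0.1223, -0.1223, -0.1223, 0]}' > path.dat && python3 nudge.py path.dat
python3 -c "
from h import *
to([.643,.2265,.26],3.1416-.035)"
```

```text
time_s: 6.87
eef_pos: [0.5971, -0.2475, 0.2556]
tool_rot: [-0.619, -3.08, -0.001]
ft_force: [0.1, -0.1, -0.1]
gripper_width: 1.004
finger_force: 0.0
time_s: 7.2
eef_pos: [0.597, -0.2477, 0.2553]
tool_rot: [-0.052, -3.141, -0.002]
ft_force: [1.0, 0.6, 0.1]
gripper_width: 1.001
finger_force: 0.0
t 7.2 pos [ 0.597  -0.2477  0.2553] yaw 3.1086 z [-0.     0.001 -1.   ] d_tool [-0.0303  0.4755 -0.0041] rz 0.002 q [ 0.77  0.83 -0.92  1.45  0.68  1.21  1.3 ] F [1.  0.6 0.1] w 1.001
```

```bash
echo '{"x": [-0.0025, -0.0025, -0.0025, -0.0025, -0.0025, -0.0025, -0.0025, -0.0025, -0.0025, -0.0025], "y": [0.039, 0.039, 0.039, 0.039, 0.039, 0.039, 0.039, 0.039, 0.039, 0.039], "z": [0, 0, 0, 0, 0, 0, 0, 0, 0, 0], "wx": [0, 0, 0, 0, 0, 0, 0, 0, 0, 0], "wy": [0, 0, 0, 0, 0, 0, 0, 0, 0, 0], "wz": [0, 0, 0, 0, 0, 0, 0, 0, 0, 0]}' > path.dat && python3 nudge.py path.dat
echo '{"x": [-0.0025, -0.0025, 0, 0, 0], "y": [0.039, 0.039, 0.008, 0, 0], "z": [0, 0, 0, 0, 0], "wx": [0, 0, 0, 0, 0], "wy": [0, 0, 0, 0, 0], "wz": [0, 0, 0, 0, 0]}' > path.dat && python3 nudge.py path.dat
python3 - <<'E'
from h import *
from workcell import bot, viewer, hand_in
to([.643,.2265,.13],3.1416-.035)
c=viewer.capture("wrist");np.savez("wrist.npz",**c);cv2.imwrite("pics/w1.png",cv2.resize(c["img"][:,:,::-1],(800,600)))
print(c["mount"].round(4))
E
```

```text
time_s: 8.03
eef_pos: [0.6362, 0.1428, 0.2556]
tool_rot: [0.063, 3.141, 0.0]
ft_force: [-0.1, -0.4, 0.4]
gripper_width: 0.998
finger_force: 0.0
time_s: 8.45
eef_pos: [0.6443, 0.2267, 0.2553]
tool_rot: [-0.059, -3.141, 0.001]
ft_force: [-0.3, -0.4, -0.9]
gripper_width: 0.999
finger_force: 0.0
t 8.45 pos [0.6443 0.2267 0.2553] yaw 3.1041 z [-0.    -0.001 -1.   ] d_tool [ 0.0013 -0.0002  0.1253] rz -0.0025 q [-0.02  0.86 -0.86  1.32  0.65  1.25  0.63] F [-0.3 -0.4 -0.9] w 0.999
[[ 2.000e-04 -9.549e-01 -2.968e-01  7.620e-02]
 [ 1.000e+00  0.000e+00  8.000e-04 -8.000e-04]
 [-7.000e-04 -2.968e-01  9.549e-01 -1.426e-01]
 [ 0.000e+00  0.000e+00  0.000e+00  1.000e+00]]
```

View pics/w1.png

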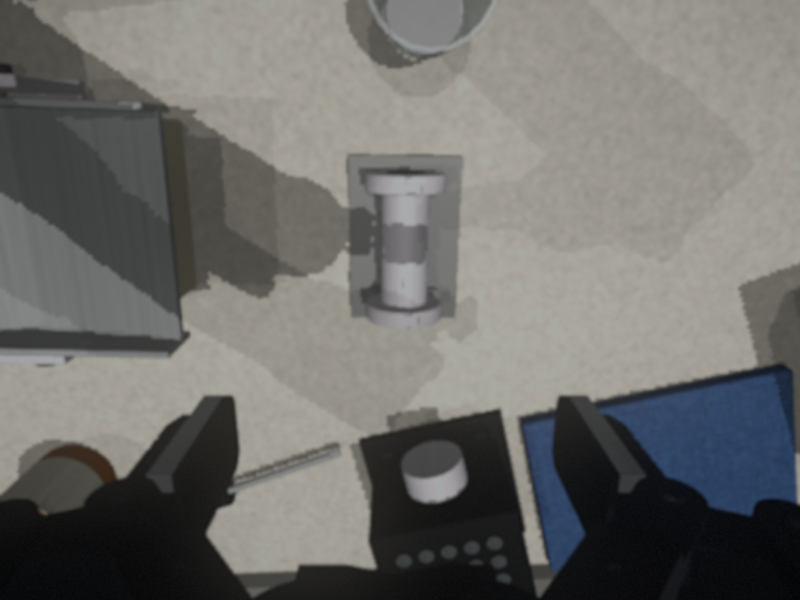

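```bash
python3 - <<'E'
from h import *
from workcell import bot, viewer, hand_in
from scipy.spatial.transform import Rotation as Ro
c=dict(load("wrist"));s=bot.observe()
T=np.eye(4);T[:3,:3]=Ro.from_rotvec(s["tool_rot"]).as_matrix();T[:3,3]=s["eef_pos"]
M=np.linalg.inv(T@c["mount"]);c["rvec"]=cv2.Rodrigues(M[:3,:3])[0];c["tvec"]=M[:3,3]
p=np.array([(406,171),(402,323),(404,300),(406,190)])*.64
print(px2w(c,p,.062).round(4))
print("rest",px2w(c,np.array([(348,154),(463,156),(456,318),(350,318)])*.64,.008).round(4))
t=load("top")
print("trough edge check",px2w(c,np.array([(161,107),(182,335)])*.64,.125).round(4))
E
```

```text
[[0.5925 0.2326 0.062 ]
 [0.6902 0.2267 0.062 ]
 [0.6743 0.2286 0.062 ]
 [0.6038 0.2323 0.062 ]]
rest [[0.5832 0.1935 0.008 ]
 [0.5877 0.2735 0.008 ]
 [0.7073 0.268  0.008 ]
 [0.7041 0.1871 0.008 ]]
trough edge check [[0.5542 0.1165 0.125 ]
 [0.6696 0.1081 0.125 ]]
```

```bash
echo '{"x": [0.0018, 0, 0, 0, 0, 0, 0, 0, 0, 0], "y": [0.0018, 0, 0, 0, 0, 0, 0, 0, 0, 0], "z": [0.03, 0.038, 0.038, 0.038, 0.035, 0.025, 0.02, 0.013, 0, 0], "wx": [0, 0, 0, 0, 0, 0, 0, 0, 0, 0], "wy": [0, 0, 0, 0, 0, 0, 0, 0, 0, 0], "wz": [0, 0.01, 0, 0, 0, 0, 0, 0, 0, 0]}' > path.dat && python3 nudge.py path.dat
python3 -c "
from h import *
to([.6425,.2285,.018],3.1416-.047)"
echo '{"x": [0, 0, 0, 0, 0, 0, 0, 0], "y": [0, 0, 0, 0, 0, 0, 0, 0], "z": [0, 0, 0, 0, 0, 0, 0, 0], "wx": [0, 0, 0, 0, 0, 0, 0, 0], "wy": [0, 0, 0, 0, 0, 0, 0, 0], "wz": [0, 0, 0, 0, 0, 0, 0, 0]}' > path.dat && python3 nudge.py path.dat 0 50
```

```text
time_s: 9.33
eef_pos: [0.6434, 0.2268, 0.0187]
tool_rot: [0.077, 3.141, -0.001]
ft_force: [0.6, -0.4, 0.2]
gripper_width: 1.004
finger_force: 0.0
t 9.33 pos [0.6434 0.2268 0.0187] yaw 3.0924 z [ 0.    -0.001 -1.   ] d_tool [0.001  0.0016 0.0007] rz -0.0022 q [-0.07  1.13 -0.71  1.48  0.87  0.87  0.45] F [ 0.6 -0.4  0.2] w 1.004
time_s: 10.0
eef_pos: [0.6436, 0.2296, 0.0198]
tool_rot: [0.073, 3.139, 0.003]
ft_force: [-0.2, 0.8, 5.9]
gripper_width: 0.354
finger_force: 49.4
```

```bash
echo '{"x": [0, 0, 0, 0, 0, 0, 0], "y": [0, 0, 0, 0, 0, 0, 0], "z": [-0.02, -0.035, -0.038, -0.038, -0.038, -0.03, 0], "wx": [0, 0, 0, 0, 0, 0, 0], "wy": [0, 0, 0, 0, 0, 0, 0], "wz": [0, 0, 0, 0, 0, 0, 0]}' > path.dat && python3 nudge.py path.dat
python3 -c "
from h import *
to([.612,.0187,.20],3.1416-.056)"
```

```text
time_s: 10.58
eef_pos: [0.6454, 0.2303, 0.2243]
tool_rot: [0.075, 3.132, 0.008]
ft_force: [1.6, 0.9, -2.9]
gripper_width: 0.354
finger_force: 50.6
t 10.58 pos [0.6454 0.2303 0.2243] yaw 3.0938 z [ 0.009  0.005 -1.   ] d_tool [ 0.0234 -0.213   0.0229] rz 0.0082 q [-0.02  0.89 -0.84  1.36  0.68  1.18  0.59] F [ 1.6  0.9 -2.9] w 0.354
```

```bash
echo '{"x": [0.0029, 0.0029, 0.0029, 0.0029, 0.0029, 0.0029, 0.0029, 0.0029, 0, 0], "y": [-0.0266, -0.0266, -0.0266, -0.0266, -0.0266, -0.0266, -0.0266, -0.0266, 0, 0], "z": [0.003, 0.003, 0.003, 0.003, 0.003, 0.003, 0.003, 0.003, 0, 0], "wx": [0, 0, 0, 0, 0, 0, 0, 0, 0, 0], "wy": [0, 0, 0, 0, 0, 0, 0, 0, 0, 0], "wz": [0.001, 0.001, 0.001, 0.001, 0.001, 0.001, 0.001, 0.001, 0, 0]}' > path.dat && python3 nudge.py path.dat
python3 -c "
from h import *
to([.612,.0187,.1095],3.1416-.056)
from workcell import bot, viewer, hand_in
c=viewer.capture('scene');cv2.imwrite('pics/s2.png',cv2.resize(c['img'][100:310,130:410,::-1],None,fx=2.8,fy=2.8,interpolation=cv2.INTER_CUBIC))"
```

```text
time_s: 11.42
eef_pos: [0.6076, 0.0129, 0.1912]
tool_rot: [-0.093, -3.136, 0.005]
ft_force: [-0.2, 1.4, -3.2]
gripper_width: 0.356
finger_force: 50.6
t 11.42 pos [0.6076 0.0129 0.1912] yaw 3.0823 z [-0.004 -0.003 -1.   ] d_tool [-0.0044  0.0063  0.0817] rz -0.0033 q [ 0.35  0.84 -0.85  1.64  0.72  1.01  0.77] F [-0.2  1.4 -3.2] w 0.356
```

View pics/s2.png

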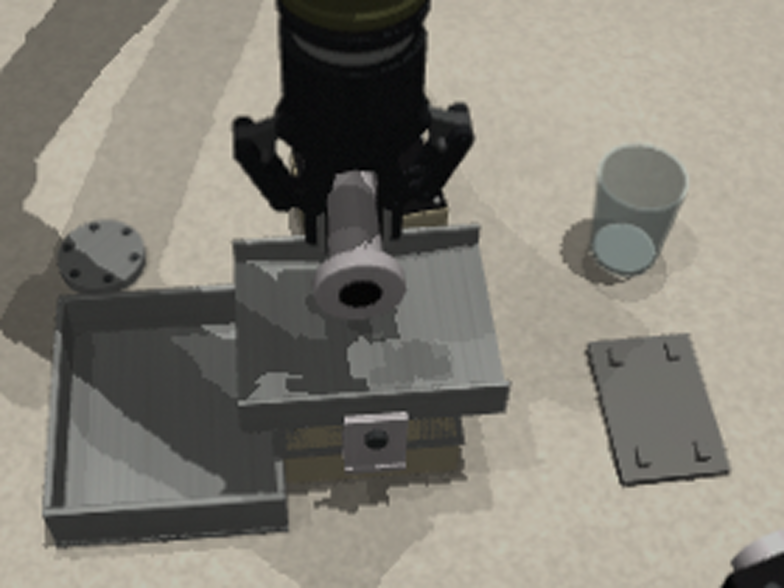

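The nipple is held level above the trough (far flange at (358,285)), and the tray is flush on the left in this view. Next I'll lower it.

```bash
echo '{"x": [-0.0022, -0.0022, 0, 0, 0, 0, 0, 0], "y": [0.003, 0.003, 0, 0, 0, 0, 0, 0], "z": [0.01, 0.015, 0.015, 0.015, 0.012, 0.008, 0, 0], "wx": [0, 0, 0, 0, 0, 0, 0, 0], "wy": [0, 0, 0, 0, 0, 0, 0, 0], "wz": [0, 0, 0, 0, 0, 0, 0, 0]}' > path.dat && python3 nudge.py path.dat
python3 -c "
from h import *
to([.612,.0187,.1085],3.1416-.056)"
```

```text
time_s: 12.13
eef_pos: [0.6136, 0.0232, 0.1179]
tool_rot: [-0.085, -3.14, -0.0]
ft_force: [-0.0, 0.4, -3.0]
gripper_width: 0.356
finger_force: 50.6
t 12.13 pos [0.6136 0.0232 0.1179] yaw 3.0874 z [-0.001  0.    -1.   ] d_tool [ 0.0014 -0.0045  0.0094] rz 0.0018 q [ 0.3   0.93 -0.79  1.68  0.82  0.9   0.69] F [-0.   0.4 -3. ] w 0.356
```

```bash
echo '{"x": [0.0014, 0, 0, 0], "y": [-0.0045, 0, 0, 0], "z": [0.005, 0.003, 0, 0], "wx": [0, 0, 0, 0], "wy": [0, 0, 0, 0], "wz": [0, 0, 0, 0]}' > path.dat && python3 nudge.py path.dat
python3 -c "
from h import *
to([.612,.0187,.1085],3.1416-.056)"
```

```text
time_s: 12.47
eef_pos: [0.6122, 0.0178, 0.1107]
tool_rot: [0.087, 3.14, -0.0]
ft_force: [-0.0, 0.1, -3.2]
gripper_width: 0.357
finger_force: 50.6
t 12.47 pos [0.6122 0.0178 0.1107] yaw 3.0862 z [ 0. -0. -1.] d_tool [0.0003 0.0009 0.0022] rz 0.0006 q [ 0.31  0.94 -0.78  1.69  0.83  0.88  0.68] F [-0.   0.1 -3.2] w 0.357
```

```bash
echo '{"x": [0, 0], "y": [0, 0], "z": [0.002, 0], "wx": [0, 0], "wy": [0, 0], "wz": [0, 0]}' > path.dat && python3 nudge.py path.dat; echo '{"x": [0, 0, 0], "y": [0, 0, 0], "z": [0.0015, 0, 0], "wx": [0, 0, 0], "wy": [0, 0, 0], "wz": [0, 0, 0]}' > path.dat && python3 nudge.py path.dat
```

```text
time_s: 12.63
eef_pos: [0.6122, 0.0182, 0.1085]
tool_rot: [0.086, 3.14, 0.0]
ft_force: [-0.3, -0.2, -3.9]
gripper_width: 0.36
finger_force: 50.6
time_s: 12.88
eef_pos: [0.6124, 0.0183, 0.1073]
tool_rot: [0.086, 3.14, 0.0]
ft_force: [-0.8, -0.4, 0.4]
gripper_width: 0.355
finger_force: 51.0
```

Touched down, as the weight has come off the wrist. I'll release with a partial opening, then lift.

```bash
echo '{"x": [0, 0, 0, 0], "y": [0, 0, 0, 0], "z": [0, 0, 0, 0], "wx": [0, 0, 0, 0], "wy": [0, 0, 0, 0], "wz": [0, 0, 0, 0]}' > path.dat && python3 nudge.py path.dat 0.65 30; echo '{"x": [0, 0, 0, 0, 0, 0, 0], "y": [0, 0, 0, 0, 0, 0, 0], "z": [-0.005, -0.01, -0.02, -0.03, -0.035, -0.03, 0], "wx": [0, 0, 0, 0, 0, 0, 0], "wy": [0, 0, 0, 0, 0, 0, 0], "wz": [0, 0, 0, 0, 0, 0, 0]}' > path.dat && python3 nudge.py path.dat 
python3 -c "
from h import *
to([.4325,.115,.24],3.1416+.08)
from workcell import bot, viewer, hand_in
c=viewer.capture('scene');cv2.imwrite('pics/s3.png',cv2.resize(c['img'][100:310,130:410,::-1],None,fx=2.8,fy=2.8,interpolation=cv2.INTER_CUBIC))"
```

```text
time_s: 13.22
eef_pos: [0.6124, 0.0183, 0.1072]
tool_rot: [0.086, 3.14, 0.0]
ft_force: [0.2, -0.1, -0.6]
gripper_width: 0.65
finger_force: 0.0
time_s: 13.8
eef_pos: [0.6156, 0.0205, 0.2446]
tool_rot: [0.086, 3.129, 0.006]
ft_force: [0.4, 1.2, 0.7]
gripper_width: 0.649
finger_force: 0.0
t 13.8 pos [0.6156 0.0205 0.2446] yaw 3.0867 z [ 0.012  0.003 -1.   ] d_tool [0.188  0.0843 0.0028] rz -0.1349 q [ 0.36  0.78 -0.9   1.57  0.67  1.1   0.82] F [0.4 1.2 0.7] w 0.649
```

View pics/s3.png

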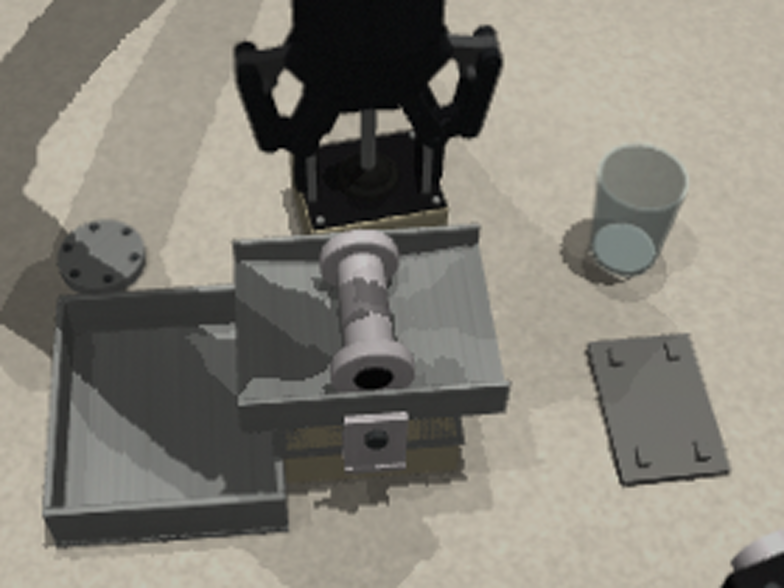

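The nipple rests in the middle of the trough, across it, with its flanges at (360,262) and (372,375). On to the stick.

```bash
echo '{"x": [0.031, 0.031, 0.031, 0.031, 0.031, 0.031, 0, 0], "y": [0.014, 0.014, 0.014, 0.014, 0.014, 0.014, 0, 0], "z": [0, 0, 0, 0, 0, 0, 0, 0], "wx": [0, 0, 0, 0, 0, 0, 0, 0], "wy": [0, 0, 0, 0, 0, 0, 0, 0], "wz": [-0.0225, -0.0225, -0.0225, -0.0225, -0.0225, -0.0225, 0, 0]}' > path.dat && python3 nudge.py path.dat 0 30
python3 -c "
from h import *
to([.4285,.113,.125],3.1416+.08)"
```

```text
time_s: 14.52
eef_pos: [0.4245, 0.102, 0.2371]
tool_rot: [0.132, -3.138, 0.003]
ft_force: [0.1, 0.4, 0.3]
gripper_width: 0.001
finger_force: 0.0
t 14.52 pos [0.4245 0.102  0.2371] yaw -3.0576 z [-0.001 -0.002 -1.   ] d_tool [-0.0049  0.0108  0.1121] rz -6.2792 q [ 0.28  0.59 -0.97  2.08  0.67  0.83  0.56] F [0.1 0.4 0.3] w 0.001
```

```bash
echo '{"x": [-0.004, 0, 0, 0, 0, 0, 0], "y": [0.012, 0, 0, 0, 0, 0, 0], "z": [0.01, 0.03, 0.035, 0.025, 0.012, 0, 0], "wx": [0, 0, 0, 0, 0, 0, 0], "wy": [0, 0, 0, 0, 0, 0, 0], "wz": [0, 0, 0, 0, 0, 0, 0]}' > path.dat && python3 nudge.py path.dat
python3 -c "
from h import *
to([.436,.0495-.019,.125],3.1416+.08)"
```

```text
time_s: 15.1
eef_pos: [0.4298, 0.1139, 0.1245]
tool_rot: [0.124, -3.138, 0.001]
ft_force: [0.2, 0.1, -0.4]
gripper_width: -0.001
finger_force: 0.0
t 15.1 pos [0.4298 0.1139 0.1245] yaw -3.0625 z [-0.001 -0.    -1.   ] d_tool [ 0.0004 -0.0837 -0.0005] rz -6.2841 q [ 0.09  0.76 -0.75  2.18  0.98  0.6   0.26] F [ 0.2  0.1 -0.4] w -0.001
```

Push toward -y, about 80 mm, then hold.

```bash
echo '{"x": [0, 0, 0, 0, 0, 0, 0, 0, 0, 0], "y": [-0.01, -0.012, -0.01, -0.01, -0.01, -0.01, -0.01, -0.01, 0, 0], "z": [0, 0, 0, 0, 0, 0, 0, 0, 0, 0], "wx": [0, 0, 0, 0, 0, 0, 0, 0, 0, 0], "wy": [0, 0, 0, 0, 0, 0, 0, 0, 0, 0], "wz": [0, 0, 0, 0, 0, 0, 0, 0, 0, 0]}' > path.dat && python3 nudge.py path.dat
echo '{"x": [0, 0, 0, 0, 0, 0], "y": [0, 0, 0, 0, 0, 0], "z": [0, 0, 0, 0, 0, 0], "wx": [0, 0, 0, 0, 0, 0], "wy": [0, 0, 0, 0, 0, 0], "wz": [0, 0, 0, 0, 0, 0]}' > path.dat && python3 nudge.py path.dat
python3 -c "
from h import *
to([.436,.0495-.019,.125],3.1416+.08)
from workcell import bot, viewer, hand_in
c=viewer.capture('scene');cv2.imwrite('pics/s4.png',cv2.resize(c['img'][100:310,130:410,::-1],None,fx=2.8,fy=2.8,interpolation=cv2.INTER_CUBIC))"
```

```text
time_s: 15.93
eef_pos: [0.4358, 0.0326, 0.125]
tool_rot: [-0.125, 3.139, 0.002]
ft_force: [-0.1, 4.1, 1.1]
gripper_width: -0.0
finger_force: 2.0
time_s: 16.43
eef_pos: [0.4357, 0.0335, 0.1252]
tool_rot: [-0.128, 3.138, 0.001]
ft_force: [-1.1, 4.4, 1.7]
gripper_width: 0.001
finger_force: 2.5
t 16.43 pos [0.4357 0.0335 0.1252] yaw -3.0599 z [ 0.     0.001 -1.   ] d_tool [-0.     -0.003   0.0002] rz -6.2815 q [ 0.28  0.75 -0.75  2.2   1.    0.58  0.42] F [-1.1  4.4  1.7] w 0.001
```

View pics/s4.png

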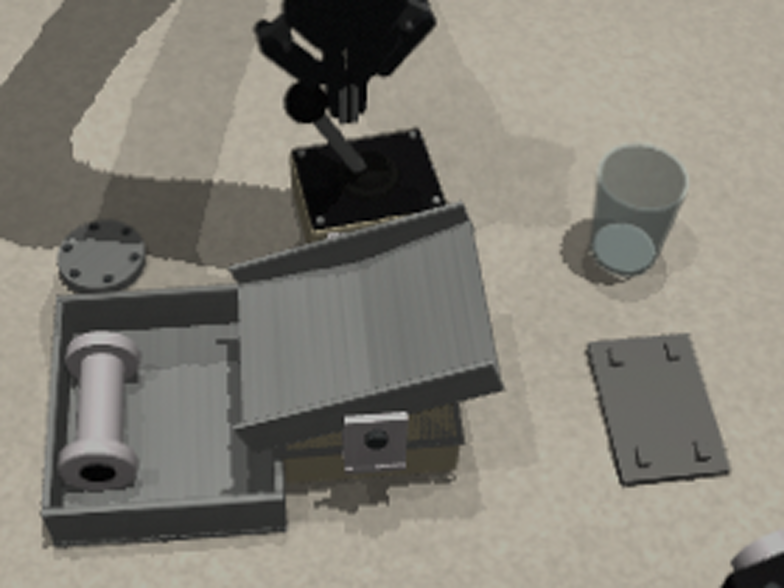

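The stick leans to the tray side and the nipple lies in the tray (100,410). The tray hasn't shifted noticeably. I'll bring the stick back gently and retreat.

```bash
echo '{"x": [0, 0, 0, 0, 0, 0, 0, 0, 0, 0], "y": [0.01, 0.01, 0.01, 0.01, 0.01, 0.01, 0.01, 0.012, 0.01, 0], "z": [0, 0, 0, 0, 0, 0, 0, 0, 0, 0], "wx": [0, 0, 0, 0, 0, 0, 0, 0, 0, 0], "wy": [0, 0, 0, 0, 0, 0, 0, 0, 0, 0], "wz": [0, 0, 0, 0, 0, 0, 0, 0, 0, 0]}' > path.dat && python3 nudge.py path.dat
echo '{"x": [0, 0, 0, 0, 0, 0, 0], "y": [0.005, 0, 0, 0, 0, 0, 0], "z": [-0.01, -0.03, -0.035, -0.035, -0.02, 0, 0], "wx": [0, 0, 0, 0, 0, 0, 0], "wy": [0, 0, 0, 0, 0, 0, 0], "wz": [0, 0, 0, 0, 0, 0, 0]}' > path.dat && python3 nudge.py path.dat
echo '{"x": [0, 0, 0, 0, 0, 0], "y": [0.03, 0.03, 0.03, 0, 0, 0], "z": [0, 0, 0, 0, 0, 0], "wx": [0, 0, 0, 0, 0, 0], "wy": [0, 0, 0, 0, 0, 0], "wz": [0, 0, 0, 0, 0, 0]}' > path.dat && python3 nudge.py path.dat
python3 -c "
from h import *
from workcell import bot, viewer, hand_in
a=viewer.capture('scene')['img'];b=viewer.capture('top')['img']
o=[cv2.resize(i[...,::-1],(390,410),interpolation=cv2.INTER_CUBIC) for i in (a[100:310,100:300],b[125:275,200:343])]
cv2.imwrite('pics/f.png',np.hstack(o))"
```

```text
time_s: 17.32
eef_pos: [0.4283, 0.1269, 0.1251]
tool_rot: [-0.131, 3.138, 0.003]
ft_force: [-0.5, 1.1, -0.6]
gripper_width: 0.001
finger_force: 0.0
time_s: 17.9
eef_pos: [0.4284, 0.1284, 0.2555]
tool_rot: [-0.124, 3.137, -0.001]
ft_force: [-0.5, 0.4, 0.1]
gripper_width: -0.001
finger_force: 0.0
time_s: 18.4
eef_pos: [0.4202, 0.2174, 0.2536]
tool_rot: [0.126, -3.137, 0.005]
ft_force: [0.5, -0.0, -0.3]
gripper_width: 0.005
finger_force: 0.0
```

View pics/f.png

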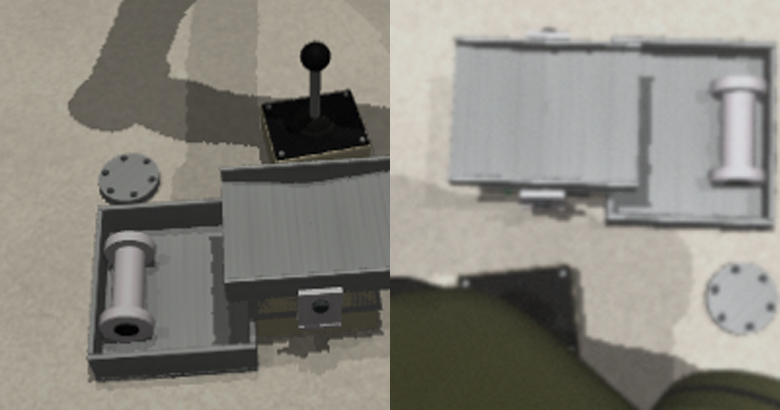

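```bash
python3 - <<'E'
from h import *
from workcell import bot, viewer, hand_in
a=load("top2")["img"].mean(2);b=viewer.capture("top")["img"].mean(2)
for n,r in (("upper",slice(145,165)),("mid",slice(165,185)),("lower",slice(185,203))):
    for i in (a,b):
        p=i[r,326:348].mean(0);g=np.clip(np.diff(p)[8:],0,None);print(n,round((g*np.arange(len(g))).sum()/g.sum(),2),p[6:].round().astype(int).tolist())
E
```

```text
upper 5.0 [125, 123, 125, 117, 83, 61, 76, 118, 136, 146, 166, 173, 173, 169, 164, 159]
upper 5.68 [163, 150, 143, 137, 118, 92, 82, 112, 153, 164, 192, 204, 205, 205, 205, 206]
mid 4.82 [129, 129, 131, 120, 81, 57, 79, 125, 137, 150, 166, 171, 171, 171, 172, 172]
mid 5.61 [167, 140, 150, 149, 115, 80, 82, 121, 152, 158, 190, 201, 202, 202, 203, 203]
lower 4.51 [132, 132, 133, 122, 78, 56, 80, 130, 144, 163, 171, 173, 172, 170, 169, 168]
lower 5.08 [156, 154, 154, 143, 109, 82, 94, 140, 163, 172, 194, 202, 203, 201, 199, 199]
```

```bash
python3 - <<'E'
from h import *
from workcell import bot, viewer, hand_in
c=viewer.capture("scene");s3=cv2.imread("pics/s3.png").mean(2)
b=cv2.resize(c["img"][100:310,130:410,::-1],None,fx=2.8,fy=2.8,interpolation=cv2.INTER_CUBIC).mean(2)
for n,(x0,y0,x1,y1) in dict(corner=(20,490,100,570),right=(240,480,330,560),tl=(40,270,110,340),flange=(45,205,160,305),upright=(335,405,415,485)).items():
    p,q=[np.float32(cv2.Sobel(np.float32(i[y0:y1,x0:x1]),cv2.CV_32F,1,0)) for i in (s3,b)]
    t=np.float32(b[y0:y1,x0:x1]);w=np.float32(s3[y0+15:y1-15,x0+15:x1-15])
    m=cv2.matchTemplate(t,w,cv2.TM_CCOEFF_NORMED);print(n,np.array(cv2.minMaxLoc(m)[3])-15,round(float(m.max()),3))
a=px2w(c,[(130+60/2.8,100+540/2.8),(130+61/2.8,100+540/2.8)],0.02);print("mm/px",(a[1]-a[0])*1000)
E
```

```text
corner [-2  0] 0.993
right [-1  0] 0.978
tl [-1  0] 0.918
flange [0 0] 0.673
upright [0 0] 0.994
mm/px [0.08893022 0.67320603 0.        ]
```

The nipple's impact moved the tray about 1 mm, so it is still at the tipper. The stick is upright, the nipple is in the tray and the arm is clear, so I'm handing in.

```bash
python3 -c "
from workcell import bot, viewer, hand_in
print(hand_in())"
```

```text
the job is handed in; nothing more can be done
None
```

I handed the job in at about 18.5 s: the nipple rolled into the tray, the stick is back at centre, and the other things on the bench were left alone; the tray was pressed flat to the tipper, but the nipple's impact nudged it out by about 1 mm and I didn't re-press it.

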